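# Set the hob going under the kettle

## Robot

A 6-joint arm with a two-finger parallel gripper is mounted at the origin on the work surface. World frame = base frame: x ahead of the robot, y to its left, z up, the work surface at z = 0. Lengths are in mm, angles in rad, forces in N, time in s.
With the tool pointing down it reaches from about 350 to 725 mm from the base axis. Payload 6 kg.
Tool frame: the origin (TCP) lies at the very end of the fingers, on their centre line; the grasp point (between the pads) lies 19 mm behind it (pinch_z is the distance from the TCP to the grasp point, in mm); z points along the fingers, y is the direction in which the jaws open and shut (so a half turn about z gives the same grasp; the last joint's range is limited). The gripper opens to 85 mm and grips with 20 to 120 N. Pads are 22 mm wide; open, the fingers measure 114 mm over their backs; the gripper's body (76 mm by 85 mm) begins 54 mm behind the grasp point. The pads swing forward as they close: fully open they stand 13 mm farther back than shut.
Start: joints at [1.539, 0.04, 0.085, 0, -1.615, -0.334], TCP at [214.591, 560.287, 209.861] pointing down, gripper open.
Joint ranges: [-2.56, 2.56], [-1.29, 2.01], [-1.08, 1.49], [-3.29, 1.98], [-2.81, -0.18], [-2.99, 2.99]. Speed limits (rad/s): [2.57, 2.57, 3.01, 3.14, 3.14, 3.14].

## Interface

Orientations are given as a unit quaternion [x, y, z, w].
In Python, from station import * gives the robot as it stands.
- The arm moves only by the tool arm_command, never from a script. Its argument "moves" is a list of rows, each a list of 7 numbers: the shift along the tool's x, y, z normalised to -1 to 1, where 1 is 600 mm, then the turn, a rotation vector about the tool's x, y, z normalised to -1 to 1, where 1 is 90 degrees, then the opening in per cent of the stroke, from 0 (shut) to 100 (fully open). In form: [[x, y, z, ax, ay, az, jaw], ...]. A call has exactly 8 rows; each row is the pose to reach, as a shift and turn from the pose commanded when the call began, along the tool's axes at that moment; what a row does not reach only later rows make up. A row lasts 1/8 s, in which the tool goes at most 62.5 mm and 10.7 degrees, less where a joint would pass 70% of its speed; a pose out of reach is approached as far as the arm can. A call with a number of a shift or a turn outside -1 to 1 is refused whole. A call with a gripper value outside its range is refused whole. The fingers move at their own pace and stop on an object; "force" is the grip in N (left out, the last holds). Time passes only in rows, so rows that repeat a pose let the fingers close, or fill a call up. It gives the time, the measured TCP pose, the force and the opening at its end, in the units of the state.
- state(): the state, without advancing time (a new reading comes with each control period).
- read_camera(name): name is "side" or "top"; returns the picture (400x640x3 uint8, red, green, blue); there is no depth.
- camera_params(name): a dict with "mtx" (3x3 intrinsics, pixels), "R" (3x3) and "t" (3): a world point X has camera coordinates R X + t. Camera axes: x right, y down, z forward; pixel columns grow to the right and rows downward; lengths in mm; the calibration is good to about 2 mm. A picture is of the moment at which its call begins. camera_params takes no time and is no camera call.
- finish_job(): hands the job in, once; it reports no verdict.
Trained networks look in the newest picture that a camera, given by its name, has taken for a name from the list of things; names that differ only in an ending like _2 or _b are one class to them, and where a whole thing is asked for, a point or a joint stands for the part that bears it (a point fixed in the world has none). Each returns a list of dicts, best first, with "score" (0 to 1); they miss things now and then, are a little off and sometimes report something else, mostly with a low value. They report only what shows in the picture. A call takes as long as a camera call.
- boxes_of(camera, label): "location" ([x, y, z] in mm, in world coordinates, good to about 4 mm: the middle of the surface that is visible of it).
- spot_point(camera, label): "location" ([x, y, z] in mm, in world coordinates, good to about 4 mm: a listed point, or the origin of a listed thing).
The state is a dict: "time": time; "joint_pos": joint angles; "joint_vel": joint speeds; "joint_efforts": joint torques, N m; "eef_pos": TCP position; "tool_rot": TCP orientation; "wrist_force": force on the tool from outside, world axes, zero at the start; "wrist_torque": the same for the moment, N m; "finger_gap": finger opening in mm.
Only numpy, scipy, OpenCV 4.12 (cv2) and the standard library are available. Lean on these libraries where they do the work, as an engineer would, in place of code of your own. Each camera call takes 0.05 s, during which the arm holds its last target. There are 200 camera calls.

## Task

Set the table-top hob going for the kettle: with your fingertips, lightly press the round power key, then the square key directly in front of the ring on which the kettle stands, then the long bar-shaped start key, each pressed well down so that it stays down. Leave the other square key up, and do not lift, shift or knock over the kettle, the casserole or anything else on and around the hob.

Things in the scene. Friction and masses are not known exactly. Their poses are not given: they have to be found in the camera images.
- hob: fixed two-ring hob, 370 (x) x 560 (y) x 60 mm high; origin: centre of its underside, on the work surface; its x points to its back (away from the robot), y left, z up. Rings: thin grey circles, 85 mm radius, centred at (40, +-145) mm in its frame. Four aluminium keys in a row along its front (x = -143 mm), left to right: square, round, bar, square
- power (a joint): round power key, 32 mm across; top 80 mm above the work surface when up (20 mm proud of the hob), 72 mm when down; joint value: m the key is down, 0 = up, 0.008 = fully down. About 4 N moves it and it stays where it is left. Its cap is springy, gives about 1.2 N per mm (up to 10 mm) on top of that travel and comes back
- power_top (a point): centre of the top face of the round power key (moves with it), at (-143, 50) mm in the hob's frame; axes as the hob's
- select_left (a joint): left square key, 28 mm square, in front of the left ring; top 80 mm above the work surface when up (20 mm proud of the hob), 72 mm when down; joint value: m the key is down, 0 = up, 0.008 = fully down. About 4 N moves it and it stays where it is left. Its cap is springy, gives about 1.2 N per mm (up to 10 mm) on top of that travel and comes back
- select_left_top (a point): centre of the top face of the left square key (moves with it), at (-143, 145) mm in the hob's frame
- select_right (a joint): right square key, 28 mm square, in front of the right ring; top 80 mm above the work surface when up (20 mm proud of the hob), 72 mm when down; joint value: m the key is down, 0 = up, 0.008 = fully down. About 4 N moves it and it stays where it is left. Its cap is springy, gives about 1.2 N per mm (up to 10 mm) on top of that travel and comes back
- select_right_top (a point): centre of the top face of the right square key (moves with it), at (-143, -145) mm in the hob's frame
- start (a joint): start key, a bar 24 mm (x) by 50 mm (y); top 80 mm above the work surface when up (20 mm proud of the hob), 72 mm when down; joint value: m the key is down, 0 = up, 0.008 = fully down. About 4 N moves it and it stays where it is left. Its cap is springy, gives about 1.2 N per mm (up to 10 mm) on top of that travel and comes back
- start_top (a point): centre of the top face of the bar-shaped start key (moves with it), at (-143, -50) mm in the hob's frame
- kettle: loose white kettle, 156 mm across, 180 mm high with an arched wooden-gripped handle over its knobbed lid and a short spout to its own +x; stands on one of the two rings; origin at the centre of its underside, z up
- casserole: loose open steel casserole, 160 mm across the rim (230 mm over its two side handles) and 70 mm high, on the other ring; origin at the centre of its underside
- salt_dish: loose small copper dish, 52 mm across, 35 mm high, on the hob behind the two middle keys; origin at the centre of its underside
- spoon: loose wooden spoon, 170 mm long, lying on the hob between the rings
- mug: loose blue mug, 80 mm across, 90 mm high, on the worktop to the left of the hob; origin at the centre of its underside
- bowl: loose white bowl, 130 mm across, 50 mm high, on the worktop to the right of the hob; origin at the centre of its underside
- mill: loose wooden pepper mill, 56 mm across, 140 mm high, upright to the right of the hob; origin at the centre of its underside
- oil: loose green oil bottle, 60 mm across, 200 mm high, upright to the right of the hob, farther from the robot than the mill; origin at the centre of its underside

How it is judged:
By the outcome, as a careful person would: the job done as asked, in the order asked, and still so for the second after the job is handed in, with the robot touching nothing.
It also fails if it takes over 48 s, if anything falls off the work surface, if the arm or the gripper's body presses on something with over 40 N, if the wrist force passes 120 N, or if a joint passes its speed limit or range.

## Working session

There is one attempt and no reset: what is moved stays moved. The work goes in short steps, Python scripts to look and compute and a tool call to move; the robot and the scene stay as the last step left them, time stands still between calls to the robot, and variables do not carry over. Pictures are saved under pics/ and viewed, about 8 in all and at most 12, crops included, and the job is handed in when it is done.

Besides the shell and the picture viewer there is one more tool, called after "Call:" as name([rows], argument=value, ...), one row to a line, values as JSON. arm_command: Moves the arm, as the interface text tells. Scaled input: -1 to 1 covers 600 mm each way for a shift and 90 degrees each way for a turn. Its arguments: {"type":"object","properties":{"moves":{"type":"array","items":{"type":"array","items":{"type":"number"}}},"force":{"type":"number"}},"required":["moves"]}

```bash
mkdir -p pics
python3 - <<'E'
from station import *
import cv2,numpy as np
for c in("top","side"):
    cv2.imwrite(f"pics/{c}0.png",read_camera(c)[:,:,::-1])
    for l in("power_top","select_left_top","select_right_top","start_top","kettle","casserole","hob"):
        r=spot_point(c,l)[:2]; print(c,l,[(np.round(d["location"]),round(d["score"],2)) for d in r])
s=state();print(s)
E
```

```text
top power_top [(array([527.,  69.,  79.]), 0.41)]
top select_left_top [(array([532., 165.,  79.]), 0.56)]
top select_right_top [(array([ 710., -135.,   60.]), 0.66), (array([ 518., -130.,   82.]), 0.46)]
top start_top [(array([ 397., -491.,   -3.]), 0.55), (array([527., -34.,  79.]), 0.4)]
top kettle [(array([ 709., -133.,   60.]), 0.9)]
top casserole [(array([716., 149.,  60.]), 0.69), (array([ 517., -132.,   80.]), 0.17)]
top hob [(array([667.,  13.,   2.]), 0.73)]
side power_top [(array([665.,  14.,   2.]), 0.71), (array([524.,  68.,  79.]), 0.65)]
side select_left_top [(array([528., 159.,  81.]), 0.52)]
side select_right_top [(array([614.,  -5.,  57.]), 0.54)]
side start_top []
side kettle [(array([ 710., -136.,   62.]), 0.92)]
side casserole [(array([714., 147.,  61.]), 0.83), (array([614.,  -8.,  62.]), 0.48)]
side hob [(array([666.,  11.,   4.]), 0.6), (array([754.,  18.,  63.]), 0.27)]
{'time': 0.8, 'joint_pos': array([ 1.53864475e+00,  4.01835287e-02,  8.47579433e-02,  6.80166399e-06,
       -1.61550216e+00, -3.33691012e-01]), 'joint_vel': array([-0.00019602,  0.00030821,  0.00152691,  0.0005083 , -0.00158885,
       -0.00170864]), 'joint_efforts': array([-6.03466742e-04, -3.67899513e+01,  3.47430646e+01,  6.93254560e+00,
       -8.47124847e-04,  1.55048275e-05]), 'eef_pos': array([214.62353589, 560.25918317, 209.84871336]), 'tool_rot': array([ 9.83316468e-01, -1.81903051e-01,  1.32287068e-05,  6.44557065e-05]), 'wrist_force': array([-0.6207934 ,  0.38771022,  0.28878897]), 'wrist_torque': array([ 0.00309572, -0.01975018,  0.00024422]), 'finger_gap': 85.46773159625471}
```

View pics/top0.png

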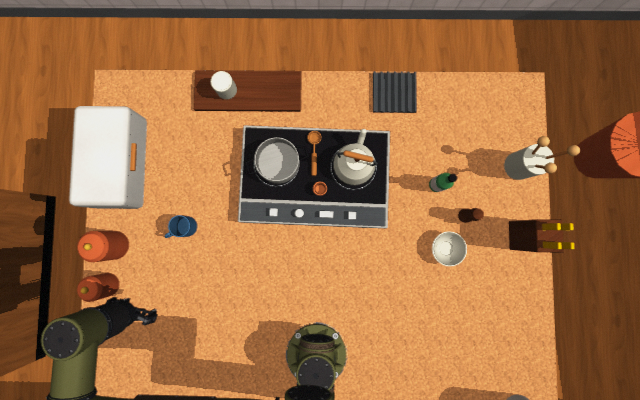

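View pics/side0.png

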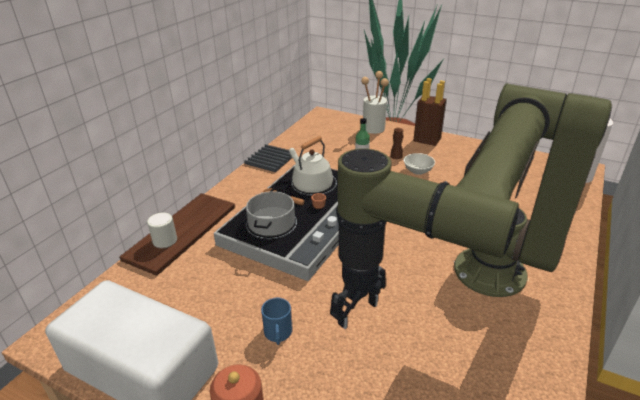

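Top view: the keys sit at about (273,212), (299,213), (326,214) and (352,216). The kettle at (354,165) is on the right ring and the casserole at (277,161) is on the left one, so the right square key is needed. Next I'll refine the keys from the picture.

```bash
cat > h.py <<'E'
from station import *
import cv2,numpy as np
from scipy.spatial.transform import Rotation as Rn
def ray(c,uv,z):
    p=camera_params(c);R,t=np.array(p["R"]),np.array(p["t"])
    d=R.T@np.linalg.inv(p["mtx"])@[*uv,1];o=-R.T@t
    return o+d*(z-o[2])/d[2]
E
python3 - <<'E'
from h import *
im=cv2.imread("pics/top0.png")
g=im[203:226,262:362].min(2)
m=(g>170).astype(np.uint8)
n,_,st,ce=cv2.connectedComponentsWithStats(m)
P=[]
for i in range(1,n):
    if st[i][4]>15: uv=ce[i]+[262,203]; x=ray("top",uv,80);P.append(x);print(uv,st[i],x.round(1))
E=cv2.resize(im[195:232,235:395],None,fx=5,fy=5,interpolation=cv2.INTER_CUBIC);cv2.imwrite("pics/c.png",E)
E
```

```text
[333.         203.74489796] [35  0 65  3 98] [560.8 -55.9  80. ]
[273.15686275 211.90196078] [ 8  6  8  7 51] [528.9 163.7  80. ]
[299.15384615 212.76923077] [33  6  9  8 52] [526.5  68.2  80. ]
[325.86842105 213.64473684] [58  8 13  7 76] [524.2 -29.9  80. ]
[352. 215.] [87  9  7  7 49] [ 520.1 -125.8   80. ]
```

View pics/c.png

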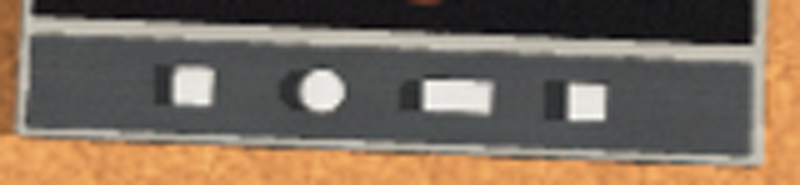

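The four keys fit the hob's layout: power is at (526.5, 68), start at (524, -30) and right square at (520, -126). I'll shut the jaws and move above power.

Call:
arm_command([
  [0.06, 0.045, 0, 0, 0, -0.1, 0],
  [0.15, 0.112, 0, 0, 0, -0.2, 0],
  [0.23, 0.17, 0, 0, 0, -0.2, 0],
  [0.31, 0.23, 0, 0, 0, -0.2, 0],
  [0.39, 0.29, 0, 0, 0, -0.2, 0],
  [0.47, 0.35, 0, 0, 0, -0.2, 0],
  [0.54, 0.402, 0, 0, 0, -0.2, 0],
  [0.6, 0.447, 0, 0, 0, -0.2, 0],
])

```text
time: 1.8
eef_pos: [455.6, 179.3, 210.2]
tool_rot: [1.0, -0.026, 0.0, -0.0]
wrist_force: [0.9, 0.6, 0.5]
finger_gap: 0.2
```

```bash
cat >> h.py <<'E'
def go(*t):
    s=state();R=Rn.from_quat(s["tool_rot"]);print(s["time"],s["eef_pos"].round(1),R.as_matrix().round(3).tolist(),s["wrist_force"].round(1),s["finger_gap"])
    for x in t: print(x,(R.inv().apply(np.array(x)-s["eef_pos"])/600).round(4))
E
python3 -c "
from h import *
go((526.5,68,100))"
```

```text
1.8 [455.6 179.3 210.2] [[0.999, -0.052, 0.001], [-0.052, -0.999, 0.0], [0.001, -0.0, -1.0]] [0.9 0.6 0.5] 0.20928029386382813
(526.5, 68, 100) [0.1276 0.1791 0.1837]
```

Call:
arm_command([
  [0.05, 0.07, 0.02, 0, 0, 0, 0],
  [0.1, 0.14, 0.05, 0, 0, 0, 0],
  [0.128, 0.179, 0.1, 0, 0, 0, 0],
  [0.128, 0.179, 0.15, 0, 0, 0, 0],
  [0.128, 0.179, 0.18, 0, 0, 0, 0],
  [0.128, 0.179, 0.1837, 0, 0, 0, 0],
  [0.128, 0.179, 0.1837, 0, 0, 0, 0],
  [0.128, 0.179, 0.1837, 0, 0, 0, 0],
])

```text
time: 2.8
eef_pos: [526.6, 70.4, 101.2]
tool_rot: [1.0, -0.025, 0.001, -0.0]
wrist_force: [1.1, -1.3, 0.0]
finger_gap: 0.2
```

```bash
python3 -c "
from h import *
go((526.5,68,70),(526.5,68,66))
for c,(a,b,d,e) in dict(top=(190,230,250,380),side=(180,280,250,380)).items():
  cv2.imwrite('pics/%s1.png'%c,cv2.resize(read_camera(c)[a:b,d:e,::-1],None,fx=5,fy=5))
i,j=cv2.imread('pics/top1.png'),cv2.imread('pics/side1.png')
cv2.imwrite('pics/b1.png',cv2.resize(np.vstack([i,j]),(558,600)))"
```

```text
2.8 [526.6  70.4 101.2] [[0.999, -0.051, 0.002], [-0.051, -0.999, 0.001], [0.002, -0.001, -1.0]] [ 1.1 -1.3  0. ] 0.1784370828485214
(526.5, 68, 70) [-0.0001  0.004   0.0519]
(526.5, 68, 66) [-0.0001  0.004   0.0586]
```

View pics/b1.png

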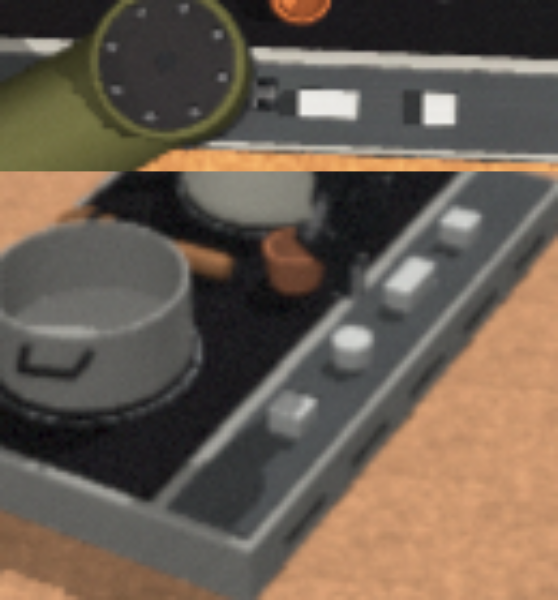

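The side crop shows the round key with no gripper over it, while the measured pose says it's 20 mm above the key. I'll look at the whole picture before pressing.

```bash
python3 -c "
from h import *
cv2.imwrite('pics/s2.png',np.ascontiguousarray(read_camera('side')[:,:,::-1]));cv2.imwrite('pics/t2.png',read_camera('top')[:,:,::-1])
for c in('top','side'):
  p=camera_params(c)
  for X in ((526.6,70.4,101.2),(526.6,70.4,80)):
    q=p['mtx']@(np.array(p['R'])@X+p['t']);print(c,q[:2]/q[2])"
```

```text
top [298.23107004 212.45987637]
top [298.54895813 212.74970285]
side [329.85566722 214.51824593]
side [329.87497282 219.60030428]
```

View pics/s2.png

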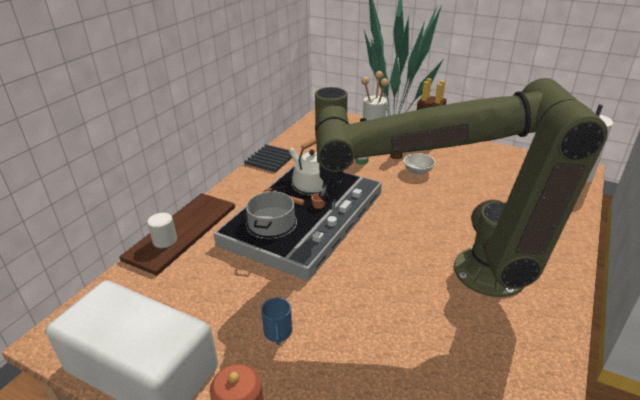

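```bash
python3 -c "
from h import *
i=cv2.imread('pics/s2.png')
cv2.imwrite('pics/s2c.png',cv2.resize(i[130:240,280:400],None,fx=5,fy=5,interpolation=cv2.INTER_CUBIC))
print(state()['joint_pos'].round(3))"
```

```text
[ 0.512 -0.132 -0.281  0.    -1.421  1.008]
```

View pics/s2c.png

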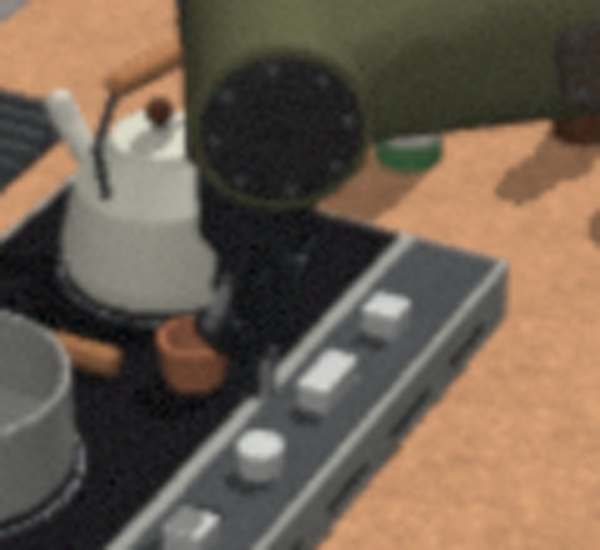

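```bash
python3 -c "
from h import *
def g(n,r,f):
  i=cv2.imread(n)[r[0]:r[1],r[2]:r[3]]
  i=(255*(i/255.)**.45).astype(np.uint8)
  return cv2.resize(i,(600,300),interpolation=cv2.INTER_CUBIC)
cv2.imwrite('pics/g.png',np.vstack([g('pics/s2.png',(170,230,290,410),10),g('pics/t2.png',(185,230,260,350),6)]))"
```

```text
(no output)
```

View pics/g.png

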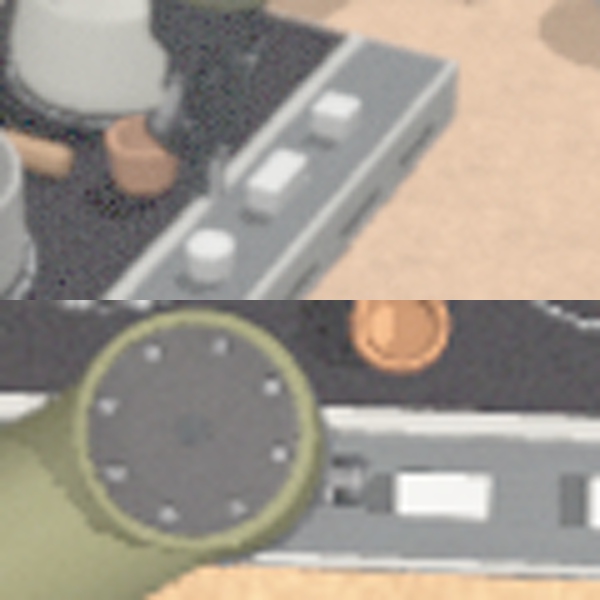

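Brightened, the shut fingertips appear at side (333,211), directly above the round key at (332,218). The grey bits either side are the gripper linkages, so this agrees with the measured pose. I'll press gently.

Call:
arm_command([
  [0, 0.003, 0.02, 0, 0, 0, 0],
  [0, 0.003, 0.03, 0, 0, 0, 0],
  [0, 0.003, 0.037, 0, 0, 0, 0],
  [0, 0.003, 0.044, 0, 0, 0, 0],
  [0, 0.003, 0.05, 0, 0, 0, 0],
  [0, 0.003, 0.055, 0, 0, 0, 0],
  [0, 0.003, 0.055, 0, 0, 0, 0],
  [0, 0.003, 0.055, 0, 0, 0, 0],
])

```text
time: 4.0
eef_pos: [526.0, 68.0, 66.9]
tool_rot: [1.0, -0.026, 0.0, 0.0]
wrist_force: [-0.6, -0.2, -0.1]
finger_gap: -0.3
```

No force at z = 66.9, so I'll look.

```bash
python3 -c "
from h import *
go((526,68,60))
cv2.imwrite('pics/s3.png',read_camera('side')[:,:,::-1])
def g(n,r):
  i=cv2.imread(n)[r[0]:r[1],r[2]:r[3]]
  i=(255*(i/255.)**.45).astype(np.uint8)
  return cv2.resize(i,(600,300),interpolation=cv2.INTER_CUBIC)
cv2.imwrite('pics/g3.png',np.vstack([g('pics/s3.png',(185,235,300,400)),g('pics/side0.png',(185,235,300,400))]))"
```

```text
4.0 [526.   68.   66.9] [[0.999, -0.052, 0.0], [-0.052, -0.999, -0.0], [0.0, 0.0, -1.0]] [-0.6 -0.2 -0.1] -0.2996579440759624
(526, 68, 60) [-0.      0.      0.0115]
```

View pics/g3.png

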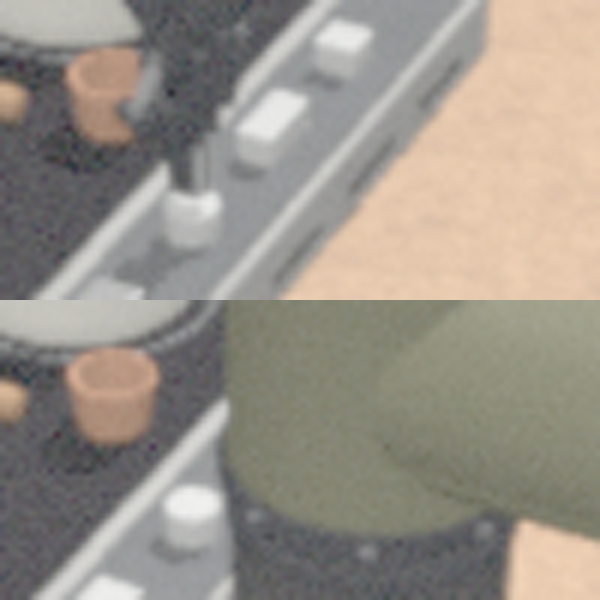

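The tip is centred on the key's top but the force is still zero, so contact seems to be only just beginning. I'll go lower in small steps and watch the force.

Call:
arm_command([
  [0, 0, 0.002, 0, 0, 0, 0],
  [0, 0, 0.004, 0, 0, 0, 0],
  [0, 0, 0.005, 0, 0, 0, 0],
  [0, 0, 0.005, 0, 0, 0, 0],
  [0, 0, 0.005, 0, 0, 0, 0],
  [0, 0, 0.005, 0, 0, 0, 0],
  [0, 0, 0.005, 0, 0, 0, 0],
  [0, 0, 0.005, 0, 0, 0, 0],
])

```text
time: 5.05
eef_pos: [525.9, 68.0, 63.7]
tool_rot: [1.0, -0.026, 0.0, 0.0]
wrist_force: [-0.1, -0.1, -0.8]
finger_gap: -0.1
```

```bash
python3 -c "
from h import *
for k in range(4):
  s=state();print(s['wrist_force'].round(2),s['wrist_torque'].round(3),s['eef_pos'].round(1),s['joint_efforts'].round(2)); r=spot_point('side','power_top') if k else read_camera('side') 
  if k: print([(d['location'],d['score']) for d in r[:2]])
"
```

```text
[-0.06 -0.12 -0.8 ] [-0.02  -0.016  0.02 ] [525.9  68.   63.7] [  0.   -28.13  33.96   6.78  -0.    -0.  ]
[ 0.43 -0.04 -0.07] [-0.022  0.015  0.003] [525.9  68.   63.7] [ -0.   -28.13  33.95   6.78  -0.    -0.  ]
[]
[-0.35  0.18 -0.8 ] [ 0.004 -0.018  0.027] [525.9  68.   63.7] [ -0.   -28.13  33.95   6.78  -0.     0.  ]
[]
[ 0.19  0.41 -0.3 ] [-0.055 -0.019 -0.005] [525.9  68.   63.7] [ -0.   -28.13  33.95   6.78  -0.     0.  ]
[]
```

Call:
arm_command([
  [0, 0, 0.002, 0, 0, 0, 0],
  [0, 0, 0.004, 0, 0, 0, 0],
  [0, 0, 0.006, 0, 0, 0, 0],
  [0, 0, 0.007, 0, 0, 0, 0],
  [0, 0, 0.007, 0, 0, 0, 0],
  [0, 0, 0.007, 0, 0, 0, 0],
  [0, 0, 0.007, 0, 0, 0, 0],
  [0, 0, 0.007, 0, 0, 0, 0],
])

```text
time: 6.25
eef_pos: [525.9, 68.0, 59.5]
tool_rot: [1.0, -0.026, 0.0, 0.0]
wrist_force: [-0.5, 0.5, 0.3]
finger_gap: -0.0
```

```bash
python3 -c "
from h import *
f=[]
for k in range(3):
  s=state();f.append(s['wrist_force']);i=read_camera('side')
print(np.mean(f,0),s['eef_pos'],s['joint_efforts'].round(2))
cv2.imwrite('pics/s4.png',i[:,:,::-1])
def g(n,r):
  i=cv2.imread(n)[r[0]:r[1],r[2]:r[3]]
  i=(255*(i/255.)**.45).astype(np.uint8)
  return cv2.resize(i,(400,400),interpolation=cv2.INTER_CUBIC)
cv2.imwrite('pics/g4.png',np.hstack([g('pics/s2.png',(200,240,310,350)),g('pics/s4.png',(200,240,310,350))]))"
```

```text
[-0.3878635   0.03983043  0.46548478] [525.90357547  68.02280111  59.4969696 ] [ -0.   -28.2   33.89   6.76  -0.     0.  ]
```

View pics/g4.png

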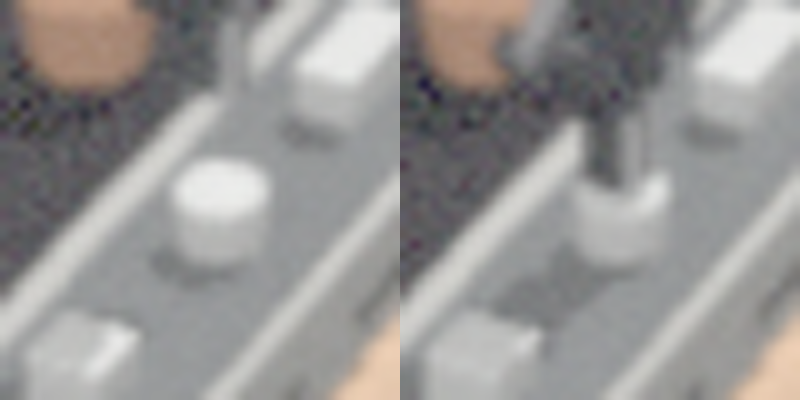

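Contact starts at a reported z of about 60, so the real tip is about 19 mm above the reported TCP. I'll use the force as the guide from here, in slow steps.

Call:
arm_command([
  [0, 0, 0.002, 0, 0, 0, 0],
  [0, 0, 0.004, 0, 0, 0, 0],
  [0, 0, 0.006, 0, 0, 0, 0],
  [0, 0, 0.007, 0, 0, 0, 0],
  [0, 0, 0.007, 0, 0, 0, 0],
  [0, 0, 0.007, 0, 0, 0, 0],
  [0, 0, 0.007, 0, 0, 0, 0],
  [0, 0, 0.007, 0, 0, 0, 0],
])

```text
time: 7.4
eef_pos: [526.0, 68.1, 55.4]
tool_rot: [1.0, -0.026, 0.0, 0.0]
wrist_force: [-0.6, 0.5, 3.4]
finger_gap: -0.0
```

```bash
cat >> h.py <<'E'
def f(n=3):
  f=[]
  for k in range(n):
    s=state();f.append(s['wrist_force']);read_camera('side')
  print(s['time'],np.mean(f,0).round(2),s['eef_pos'].round(1),s['joint_efforts'].round(2),s['finger_gap'])
E
python3 -c "
from h import *
f()"
```

```text
7.5 [-0.43  0.26  3.37] [526.   68.   55.4] [ -0.17 -26.53  32.12   6.26   0.16   0.  ] 0.07482807888659668
```

3.4 N at 55.4 puts contact at about 58.2. The key should be fully down near 46.9, so I'll aim for about 45.2.

Call:
arm_command([
  [0, 0, 0.003, 0, 0, 0, 0],
  [0, 0, 0.006, 0, 0, 0, 0],
  [0, 0, 0.009, 0, 0, 0, 0],
  [0, 0, 0.012, 0, 0, 0, 0],
  [0, 0, 0.015, 0, 0, 0, 0],
  [0, 0, 0.017, 0, 0, 0, 0],
  [0, 0, 0.017, 0, 0, 0, 0],
  [0, 0, 0.017, 0, 0, 0, 0],
])

```text
time: 8.55
eef_pos: [526.0, 68.0, 45.5]
tool_rot: [1.0, -0.026, 0.0, 0.0]
wrist_force: [-0.9, -1.3, 5.7]
finger_gap: 0.2
```

```bash
python3 -c "
from h import *
f()"
```

```text
8.65 [-1.15 -0.02  6.19] [526.   68.   45.5] [ -0.28 -25.51  30.92   5.94   0.35   0.  ] -0.15051366338695846
```

Call:
arm_command([
  [0, 0, 0.001, 0, 0, 0, 0],
  [0, 0, 0.002, 0, 0, 0, 0],
  [0, 0, 0.003, 0, 0, 0, 0],
  [0, 0, 0.003, 0, 0, 0, 0],
  [0, 0, 0.003, 0, 0, 0, 0],
  [0, 0, 0.003, 0, 0, 0, 0],
  [0, 0, 0.003, 0, 0, 0, 0],
  [0, 0, 0.003, 0, 0, 0, 0],
])

```text
time: 9.7
eef_pos: [526.0, 68.0, 44.0]
tool_rot: [1.0, -0.026, 0.0, 0.0]
wrist_force: [-3.0, 0.1, 7.4]
finger_gap: 0.1
```

```bash
python3 -c "
from h import *
f()
go((520,-126,43.7))"
```

```text
9.8 [-3.03  0.42  7.92] [526.1  68.   44. ] [ -0.4  -24.78  30.41   5.85   0.66   0.  ] 0.20508718017690597
9.85 [526.1  68.   44.1] [[0.999, -0.051, 0.001], [-0.051, -0.999, -0.0], [0.001, 0.0, -1.0]] [-2.6  1.1  7.9] -0.23692086341200333
(520, -126, 43.7) [0.0065 0.3235 0.0006]
```

The slope is 1.2 N/mm, so the power key is on its stop. Next I'll lift and go over the right square key.

Call:
arm_command([
  [0, 0, -0.03, 0, 0, 0, 0],
  [0, 0, -0.09, 0, 0, 0, 0],
  [0.002, 0.06, -0.1, 0, 0, 0, 0],
  [0.004, 0.15, -0.1, 0, 0, 0, 0],
  [0.0065, 0.24, -0.1, 0, 0, 0, 0],
  [0.0065, 0.31, -0.1, 0, 0, 0, 0],
  [0.0065, 0.3235, -0.09, 0, 0, 0, 0],
  [0.0065, 0.3235, -0.07, 0, 0, 0, 0],
])

```text
time: 10.85
eef_pos: [519.8, -126.1, 85.0]
tool_rot: [1.0, -0.026, 0.0, -0.0]
wrist_force: [-0.3, 0.5, 0.2]
finger_gap: -0.2
```

```bash
python3 -c "
from h import *
f(4)
go((520,-126,63),(520,-126,44))
cv2.imwrite('pics/s5.png',read_camera('side')[:,:,::-1])
def g(n,r):
  i=cv2.imread(n)[r[0]:r[1],r[2]:r[3]]
  i=(255*(i/255.)**.45).astype(np.uint8)
  return cv2.resize(i,(400,320),interpolation=cv2.INTER_CUBIC)
cv2.imwrite('pics/g5.png',np.hstack([g('pics/s2.png',(180,230,310,372)),g('pics/s5.png',(180,230,310,372))]))"
```

```text
11.0 [-0.08 -0.02 -0.84] [ 519.1 -125.    84. ] [ -0.37 -28.15  33.75   6.69   0.06  -0.  ] 0.37845478529040916
11.05 [ 519.6 -125.1   84.8] [[0.999, -0.05, -0.001], [-0.05, -0.999, -0.0], [-0.001, 0.0, -1.0]] [ 0.  -1.2  0.2] 0.12668145764334124
(520, -126, 63) [0.0008 0.0015 0.0363]
(520, -126, 44) [0.0009 0.0015 0.068 ]
```

View pics/g5.png

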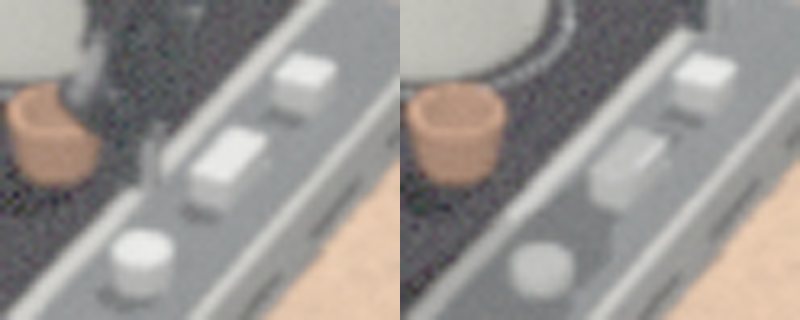

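The round key's top is clearly lower than before (row 243 against 230, in shade). The tip is above the right square key at (705,70) in the crop. I'll press that.

Call:
arm_command([
  [0, 0, 0.02, 0, 0, 0, 0],
  [0, 0, 0.038, 0, 0, 0, 0],
  [0, 0, 0.044, 0, 0, 0, 0],
  [0, 0, 0.05, 0, 0, 0, 0],
  [0, 0, 0.056, 0, 0, 0, 0],
  [0, 0, 0.062, 0, 0, 0, 0],
  [0, 0, 0.067, 0, 0, 0, 0],
  [0, 0, 0.067, 0, 0, 0, 0],
])

```text
time: 12.1
eef_pos: [519.8, -126.2, 45.4]
tool_rot: [1.0, -0.026, 0.0, 0.0]
wrist_force: [-3.4, 0.7, 5.8]
finger_gap: -0.2
```

```bash
python3 -c "
from h import *
f()
go((524,-30,44))"
```

```text
12.2 [-3.71  0.73  5.78] [ 519.9 -126.1   45.6] [ -0.07 -26.32  32.17   6.27   1.27  -0.  ] -0.22415197785658678
12.25 [ 519.8 -126.1   45.5] [[0.999, -0.052, 0.0], [-0.052, -0.999, -0.0], [0.0, 0.0, -1.0]] [-3.6  1.4  5.9] -0.057079446756790386
(524, -30, 44) [-0.0013 -0.1604  0.0025]
```

Call:
arm_command([
  [0, 0, 0.001, 0, 0, 0, 0],
  [0, 0, 0.002, 0, 0, 0, 0],
  [0, 0, 0.003, 0, 0, 0, 0],
  [0, 0, 0.003, 0, 0, 0, 0],
  [0, 0, 0.003, 0, 0, 0, 0],
  [0, 0, 0.003, 0, 0, 0, 0],
  [0, 0, 0.003, 0, 0, 0, 0],
  [0, 0, 0.003, 0, 0, 0, 0],
])

```text
time: 13.25
eef_pos: [519.9, -126.2, 44.1]
tool_rot: [1.0, -0.026, 0.0, 0.0]
wrist_force: [-3.7, 1.4, 7.2]
finger_gap: -0.1
```

```bash
python3 -c "
from h import *
f()
go((524,-30,44))"
```

```text
13.35 [-4.5   1.28  7.86] [ 519.9 -126.2   44.1] [ -0.18 -25.64  31.71   6.19   1.56  -0.  ] 0.5075511227932726
13.4 [ 519.9 -126.2   44.1] [[0.999, -0.051, 0.0], [-0.051, -0.999, -0.0], [0.0, 0.0, -1.0]] [-4.4  1.7  7.6] 0.22969012142826706
(524, -30, 44) [-1.400e-03 -1.604e-01  1.000e-04]
```

It behaves the same as the power key and is on its stop. Next is the start bar.

Call:
arm_command([
  [0, 0, -0.03, 0, 0, 0, 0],
  [0, 0, -0.09, 0, 0, 0, 0],
  [0, -0.03, -0.1, 0, 0, 0, 0],
  [-0.001, -0.09, -0.1, 0, 0, 0, 0],
  [-0.0014, -0.14, -0.1, 0, 0, 0, 0],
  [-0.0014, -0.1604, -0.1, 0, 0, 0, 0],
  [-0.0014, -0.1604, -0.08, 0, 0, 0, 0],
  [-0.0014, -0.1604, -0.06, 0, 0, 0, 0],
])

```text
time: 14.4
eef_pos: [523.6, -30.3, 77.9]
tool_rot: [1.0, -0.026, -0.0, 0.0]
wrist_force: [0.1, -0.6, -0.3]
finger_gap: -0.1
```

```bash
python3 -c "
from h import *
f()
go((524,-30,44))"
```

```text
14.5 [-0.5  -0.5  -1.16] [522.5 -30.7  76.7] [  0.2  -27.75  34.59   6.93   0.21   0.  ] 0.14952040503330094
14.55 [523.1 -30.7  77.8] [[0.999, -0.053, -0.002], [-0.053, -0.999, -0.001], [-0.002, 0.001, -1.0]] [-0.3 -0.2  0.3] -0.14443278765353573
(524, -30, 44) [ 0.0016 -0.0014  0.0564]
```

Call:
arm_command([
  [0, 0, 0.01, 0, 0, 0, 0],
  [0, 0, 0.025, 0, 0, 0, 0],
  [0, 0, 0.033, 0, 0, 0, 0],
  [0, 0, 0.04, 0, 0, 0, 0],
  [0, 0, 0.047, 0, 0, 0, 0],
  [0, 0, 0.053, 0, 0, 0, 0],
  [0, 0, 0.056, 0, 0, 0, 0],
  [0, 0, 0.057, 0, 0, 0, 0],
])

```text
time: 15.55
eef_pos: [523.9, -30.0, 45.4]
tool_rot: [1.0, -0.026, 0.0, 0.0]
wrist_force: [-5.2, 0.5, 6.8]
finger_gap: -0.1
```

```bash
python3 -c "
from h import *
f()"
```

```text
15.65 [-4.51 -0.21  6.56] [523.9 -30.   45.5] [  0.09 -25.    32.46   6.29   1.53   0.  ] -0.0023910715487568406
```

Call:
arm_command([
  [0, 0, 0.001, 0, 0, 0, 0],
  [0, 0, 0.002, 0, 0, 0, 0],
  [0, 0, 0.003, 0, 0, 0, 0],
  [0, 0, 0.003, 0, 0, 0, 0],
  [0, 0, 0.003, 0, 0, 0, 0],
  [0, 0, 0.003, 0, 0, 0, 0],
  [0, 0, 0.003, 0, 0, 0, 0],
  [0, 0, 0.003, 0, 0, 0, 0],
])

```text
time: 16.7
eef_pos: [523.9, -30.0, 44.1]
tool_rot: [1.0, -0.026, 0.0, 0.0]
wrist_force: [-5.2, -0.6, 7.8]
finger_gap: 0.1
```

```bash
python3 -c "
from h import *
f()"
```

```text
16.8 [-5.5  -0.09  7.86] [523.9 -30.   44.1] [ 1.000e-02 -2.438e+01  3.206e+01  6.200e+00  1.800e+00  0.000e+00] -0.023460798936809378
```

Start is down as well. I'll lift and back off towards the robot, then check.

Call:
arm_command([
  [0, 0, -0.03, 0, 0, 0, 0],
  [0, 0, -0.08, 0, 0, 0, 0],
  [0, 0, -0.14, 0, 0, 0, 0],
  [-0.06, 0, -0.2, 0, 0, 0, 0],
  [-0.12, 0, -0.25, 0, 0, 0, 0],
  [-0.17, 0, -0.25, 0, 0, 0, 0],
  [-0.2, 0, -0.25, 0, 0, 0, 0],
  [-0.2, 0, -0.25, 0, 0, 0, 0],
])

```text
time: 17.85
eef_pos: [404.0, -23.3, 194.5]
tool_rot: [1.0, -0.025, 0.002, -0.001]
wrist_force: [0.6, -0.1, -0.7]
finger_gap: 0.1
```

```bash
python3 -c "
from h import *
f(4)
cv2.imwrite('pics/s6.png',read_camera('side')[:,:,::-1]);cv2.imwrite('pics/t6.png',read_camera('top')[:,:,::-1])
for l in ('kettle','casserole'): print(spot_point('side',l)[:1])
def g(n,r,s):
  i=cv2.imread(n)[r[0]:r[1],r[2]:r[3]]
  i=(255*(i/255.)**.6).astype(np.uint8)
  return cv2.resize(i,s,interpolation=cv2.INTER_CUBIC)
cv2.imwrite('pics/g6.png',np.vstack([np.hstack([g('pics/s2.png',(180,245,300,380),(400,325)),g('pics/s6.png',(180,245,300,380),(400,325))]),np.hstack([g('pics/top0.png',(110,260,160,480),(400,250)),g('pics/t6.png',(110,260,160,480),(400,250))])]))"
```

```text
18.0 [0.26 0.09 0.11] [404.5 -23.5 193.4] [ 1.100e-01 -1.066e+01  3.468e+01  6.930e+00 -1.000e-02  0.000e+00] 0.139306020205327
[{'location': [710.2, -137.1, 59.6], 'score': 0.82}]
[{'location': [715.1, 149.2, 61.4], 'score': 0.97}]
```

View pics/g6.png

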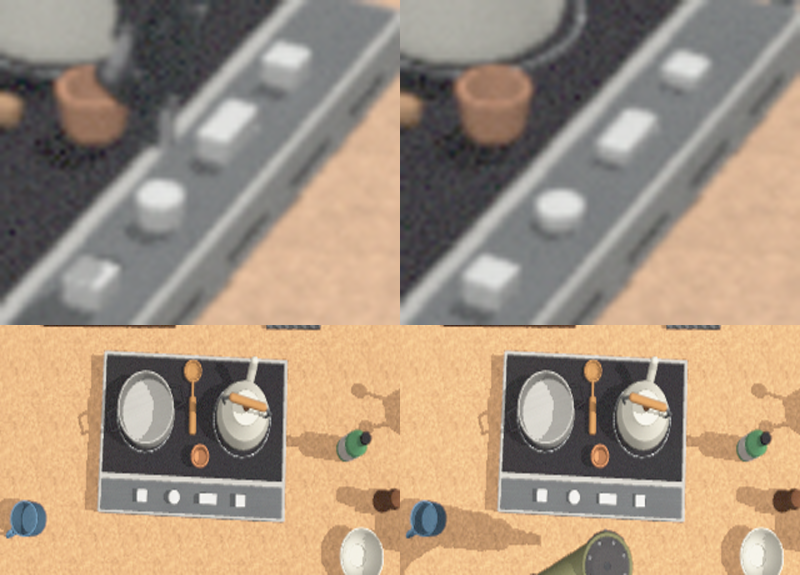

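The picture shows the round, bar and right square keys lower than before, at (558,205), (627,130) and (685,65), and the left square key still up at (490,270). Everything else is where it was.

```bash
python3 -c "
from station import *
print(finish_job())"
```

```text
the job is handed in; nothing more can be done
None
```

I pressed the power key, then the right square key (the kettle is on the right ring), then the start bar, and handed the job in at about 18 s. No verdict was reported.

- **Presses:** I pressed with the shut fingertips. Vertical force reached about 8 N on each key. It was still rising at about the cap's stiffness over the last 1.5 mm, so each key was on its stop.
- **Last picture:** The round, bar and right square keys are down and the left square key is up. The kettle, casserole, dish, spoon and the things around the hob look unmoved. The network's kettle and casserole positions match the first ones to about 2 mm. The arm was clear and the wrist force about zero.
- **Disagreement:** The keys were first touched at a reported TCP height of about 58–60 mm, not the expected 80 mm. The shut fingertips therefore seemed to be about 20 mm above the reported TCP. I don't know why, so I set the press depth by force.
- **Sideways force:** The second and third presses also showed 4–5 N sideways at the wrist, which was gone after lifting.

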